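# Load a moulded bracket on the jig's locating pin and clamp it

### The arm

A 6-joint arm with a two-finger parallel gripper is mounted at the origin on the work surface. World frame = base frame: x ahead of the robot, y to its left, z up, the work surface at z = 0. Lengths are in mm, angles in rad, forces in N, time in s.
With the tool pointing down it reaches from about 275 to 750 mm from the base axis. Payload 10.2 kg.
Tool frame: the origin (TCP) lies at the very end of the fingers, on their centre line; the grasp point (between the pads) lies 19 mm behind it (bot.grip_depth is the distance from the TCP to the grasp point, in mm); z points along the fingers, y is the line along which they close (so a half turn about z gives the same grasp; the last joint's range is limited). The gripper opens to 85 mm and grips with 20 to 120 N. Pads are 22 mm wide; open, the fingers measure 114 mm over their backs; the gripper's body (76 mm by 85 mm) begins 54 mm behind the grasp point. The pads swing forward as they close: fully open they stand 13 mm farther back than shut.
Start: joints at [0.96, 0.313, 1.498, -0, 1.331, -0.223], TCP at [198.543, 486.016, 231.294] pointing down, gripper open.
Joint ranges: [-2.94, 2.94], [-0.97, 2.17], [0.19, 2.56], [-1.23, 4.37], [0.02, 3.11], [-2.88, 2.88]. Speed limits (rad/s): [2.39, 2.39, 3.01, 3.14, 3.14, 3.14].

### API

Orientations are given as a rotation vector (axis times angle).
In Python, from cell import bot, cams gives the robot as it stands. The module is installed in compiled form; this text tells all that it offers.
- The arm moves only by the tool apply_moves, never from a script. Its argument "commands" is a list that holds one entry, the list of rows, each a list of 7 numbers: the turn, a rotation vector about the tool's x, y, z in degrees, then the shift along the tool's x, y, z in m, then the finger opening in m, from 0 to 0.0854. In form: [[[rx, ry, rz, dx, dy, dz, grip], ...]]. A call has 1 to 20 rows; each row shifts and turns the commanded pose from where the row before left it, along the tool's axes as they then stand; what a row does not reach is not made up. A row lasts 1/12 s, in which the tool goes at most 41.7 mm and 7.16 degrees, less where a joint would pass 70% of its speed; a pose out of reach is approached as far as the arm can. A call with a gripper value outside its range is refused whole. The fingers move at their own pace and stop on an object; "force" is the grip in N (left out, the last holds). Time passes only in rows, so rows that do not move let the fingers close. It gives the time, the measured TCP pose, the force, the opening and the grip force at its end, in the units of the state.
- bot.read_state(): the state, without advancing time (a new reading comes with each control period).
- cams.snapshot(name): name is "scene" or "top" or "wrist"; returns the picture (420x560x3 uint8, red, green, blue); there is no depth.
- cams.calibration(name): a dict with "mtx" (3x3 intrinsics, pixels), "dist_coeffs" ([k1, k2, p1, p2, k3] as OpenCV has them; the pictures are not rectified), "camera_from_world" (4x4, takes a point from world to camera coordinates). Camera axes: x right, y down, z forward; pixel columns grow to the right and rows downward; lengths in mm; the calibration is good to about 2 mm. A picture is of the moment at which its call begins: read the wrist's pose just before it. calibration takes no time and is no camera call; for the wrist camera it gives the pose at the moment of the call.
- bot.sign_off(): hands the job in; it is judged then, once.
Trained networks look in the newest picture that a camera, given by its name, has taken for a name from the list of things; names that differ only in an ending like _2 or _b are one class to them, and where a whole thing is asked for, a point or a joint stands for the part that bears it (a point fixed in the world has none). Each returns a list of dicts, best first, with "p" (0 to 1); they miss things now and then, are a little off and sometimes report something else, mostly with a low value. They report only what shows in the picture. A call takes as long as a camera call. They do not tell look-alikes from the thing itself.
- cams.boxes_of(query, camera): "position" ([column, row] as shares, 0 to 1, of the picture: columns of its width, rows of its height, amid what is visible of it).
The state is a dict: "time": time; "joint_positions": joint angles; "dq": joint speeds; "joint_efforts": joint torques, N m; "eef_pos": TCP position; "ee_rot": TCP orientation; "ft_force": force on the tool from outside, world axes, zero at the start; "wrist_torque": the same for the moment, N m; "width": opening from 0.0 (shut) to 1.0 (fully open); "grip_force": force on a finger pad.
Only numpy, scipy, OpenCV 4.12 (cv2) and the standard library are available. Lean on these libraries where they do the work, as an engineer would, in place of code of your own. Each camera call takes 0.05 s, during which the arm holds its last target. There are 200 camera calls.

### The job

Take the black bracket with the hole out of the grey tray and lay it on the aluminium jig, hole end towards the toggle clamp and its long edge along the steel rail. With light pushes, never forcing it against the jig, nudge it along the rail until its hole drops over the locating pin and it lies flat, then swing the clamp handle fully over so that the clamp holds it down. Leave the other things where they are.

Things in the scene. Friction and masses are not known exactly. Their poses are not given: they have to be found in the camera images.
- jig: Assembly jig fixed to the table: aluminium base plate 300 x 110 x 15 mm. Origin at the centre of its underside, z up, x along its length towards the toggle clamp, which stands at x = 60 to 120 mm. The plate's top, 15 mm up, is the face on which the bracket must rest.
- rail (a point): Middle of the top edge of the steel rail's face, at x = -62.5, y = -23.2, z = 31 mm in the jig's frame. The rail is 10 mm thick, stands 16 mm above the rest face and runs along x from -135 to +10 mm on the -y side. A bracket touching it has its hole on the line y = 0.
- slot (a point): Middle of the pin's slot, on the rest face (jig's x = 0, y = 0). The steel locating pin, 8 mm diameter, stands 7 mm above the rest face (upper 3 mm tapered to 4 mm diameter) at y = 0. It is re-set along the slot for each batch and locked: anywhere from x = -14 to +14 mm, not measured.
- bracket: Black moulded bracket in the tray, 70 to 120 g: plate 160 (x) x 46 (y) x 8 mm, with an upright web 12 mm thick (y), up to 44 mm above the underside, from x = -70 to -20 mm at y = 0 (grip it there, or push on its end face), and a low cross rib at x = -45 mm, 13 mm up. Through hole 10 mm diameter at x = +40 mm, y = 0. Origin at the centre of the plate's underside, z up.
- hole (a point): Centre of the bracket's hole at its underside. With the hole short of the pin the plate rides on the pin's tip, hole end about 7 mm high; when the hole meets the pin that end drops by its own weight and the pin stops further travel. The soft plastic bruises if it is pressed on the jig (pin, rail or rest face) by hand with more than 15 N; it slides at under 2 N.
- clamp_bar (a joint): Angle of the toggle clamp's bar: 0 open (at the start: bar upright at the jig's x = 20 to 80 mm, reaching 160 mm above the table), about 1.53 closed, bar level with its rubber foot on the bracket. It follows the handle through a linkage; the handle stays where it is left and locks at the end of its travel.
- clamp_grip (a point): Middle of the clamp handle's black round grip (18 mm diameter, 30 mm of it beyond this point). In the jig's frame: open at x = 142, y = 0, z = 104 mm, the handle leaning back to +x, 32 degrees above level; closed at x = 33, y = 0, z = 129 mm, near upright. Push it from its +x side towards -x, along a nearly straight path; it takes a few newtons.
- tray: Grey perforated plastic tray, fixed, 320 (x) x 240 (y) x 50 mm high, floor and walls 4 mm; origin at the centre of its underside.
- clip1: Small black angle clip without hole, 70 x 24 x 19 mm, lying in the tray; leave it.
- clip2: Another such clip in the tray; leave it.
- tape: Roll of black tape, 60 mm across, 20 mm high, lying on the table; leave it.
- scraper: Scraper with a red handle, 170 mm long, lying on the table; leave it.
There are look-alikes about, which are no part of the job. Of the things that look like the bracket, the largest one is meant.

How it is judged:
By the outcome, as a careful person would: the job done as asked, in the order asked, and still so for the second after the job is handed in, with the robot touching nothing.
It also fails if it takes over 64 s, if anything falls off the work surface, if the arm or the gripper's body presses on something with over 40 N, if the wrist force passes 120 N, or if a joint passes its speed limit or range.

## Working session

There is one attempt and no reset: what is moved stays moved. The work goes in short steps, Python scripts to look and compute and a tool call to move; the robot and the scene stay as the last step left them, time stands still between calls to the robot, and variables do not carry over. Pictures are saved under pics/ and viewed, at most 10 in all, crops included, and the job is handed in when it is done.

Besides the shell and the picture viewer there is one more tool, called after "Emit:" in YAML: its name, and indented under it one key for each argument. apply_moves: Moves the arm, as the interface text tells. Its arguments: {"type":"object","properties":{"commands":{"type":"array"},"force":{"type":"number"}},"required":["commands"]}

```bash
mkdir -p pics
python3 - <<'E'
from cell import bot,cams
import cv2,numpy as np
s=bot.read_state();print(s['time'],s['eef_pos'],s['ee_rot'],s['width'])
ims=[]
for n in ['scene','top']:
    im=cams.snapshot(n);cv2.imwrite(f'pics/{n}0.png',im[:,:,::-1])
    c=cams.calibration(n);print(n,c['mtx'].tolist(),c['dist_coeffs'],np.round(c['camera_from_world'],3).tolist())
    for q in ['bracket','hole','jig','clamp_grip','tray','clip1','rail']:
        print(q,[(round(d['p'],2),[round(d['position'][0]*560),round(d['position'][1]*420)]) for d in cams.boxes_of(q,n)])
E
```

```text
0.0 [198.391811   485.79505965 230.73865235] [-6.05246465e-01 -3.08224121e+00  1.88257929e-03] 0.9979054985680988
scene [[407.93367752964235, 0.0, 272.0598291140804], [0.0, 407.93367752964235, 214.1849558844359], [0.0, 0.0, 1.0]] [-0.09268226  0.          0.          0.          0.        ] [[-0.84, 0.543, -0.008, 389.572], [0.303, 0.457, -0.836, -143.331], [-0.45, -0.704, -0.549, 1390.86], [0.0, 0.0, 0.0, 1.0]]
bracket [(0.72, [333, 327]), (0.59, [303, 252]), (0.52, [283, 190])]
hole [(0.88, [301, 256]), (0.77, [331, 327]), (0.6, [282, 189])]
jig [(0.79, [215, 196])]
clamp_grip [(0.66, [218, 186])]
tray [(0.92, [286, 251])]
clip1 [(0.8, [276, 287]), (0.46, [250, 262])]
rail [(0.65, [217, 197])]
top [[526.6802741112433, 0.0, 276.4283083153613], [0.0, 526.6802741112433, 208.6761379091961], [0.0, 0.0, 1.0]] [0.00411557 0.         0.         0.         0.        ] [[0.005, -1.0, 0.007, 120.331], [-0.985, -0.006, -0.17, 544.941], [0.17, -0.007, -0.985, 1151.161], [0.0, 0.0, 0.0, 1.0]]
bracket [(0.82, [237, 230]), (0.82, [372, 292]), (0.78, [144, 193]), (0.61, [133, 290])]
hole [(0.83, [370, 291]), (0.68, [241, 227]), (0.62, [145, 190]), (0.52, [382, 189])]
jig [(0.75, [414, 207])]
clamp_grip [(0.82, [365, 185]), (0.41, [414, 204])]
tray [(0.93, [240, 212]), (0.7, [414, 207]), (0.64, [238, 230])]
clip1 [(0.88, [217, 175]), (0.76, [263, 164])]
rail [(0.94, [412, 210])]
```

View pics/scene0.png

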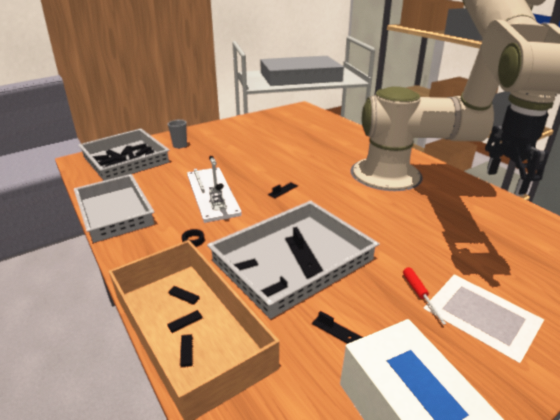

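View pics/top0.png

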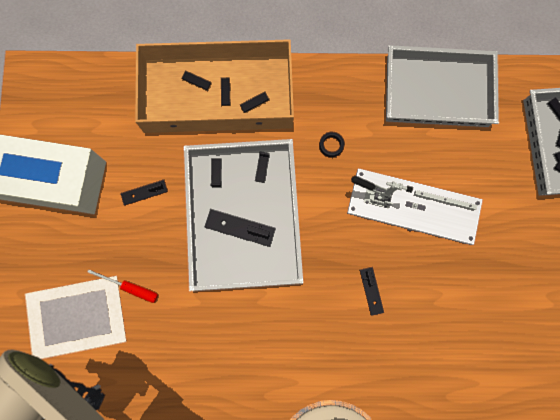

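The scene shows the big black bracket in the tray at about (300,252) in the scene view and (239,228) in the top view, with its hole at (224,223). The jig is at (414,207) in the top view, clamp end on the left and rail on the upper side.

Possible mix-ups in the top view: black pieces on the table at (145,192) and (372,291), clips in the tray at (216,172) and (262,167), and pieces in the wooden box at (196,80), (225,92) and (254,102). I choose the one in the tray at (239,228), as it is the largest and has the hole. Next is a rectified close crop to check it.

```bash
cat > h.py <<'E'
from cell import bot,cams
import cv2,numpy as np
def proj(P,c):
    M=np.array(c['camera_from_world']);r,_=cv2.Rodrigues(M[:3,:3])
    return cv2.projectPoints(np.array(P,float).reshape(-1,3),r,M[:3,3],np.array(c['mtx']),np.array(c['dist_coeffs']))[0].reshape(-1,2)
def unproj(px,z,c):
    M=np.array(c['camera_from_world'])
    n=cv2.undistortPoints(np.array(px,float).reshape(-1,1,2),np.array(c['mtx']),np.array(c['dist_coeffs'])).reshape(-1,2)
    d=np.c_[n,np.ones(len(n))]@M[:3,:3]; o=-M[:3,:3].T@M[:3,3]
    return o+d*((z-o[2])/d[:,2])[:,None]
def rect(im,c,z,x0,x1,y0,y1,s):
    # picture: columns = decreasing y from y1, rows = decreasing x from x1
    h,w=int((x1-x0)*s),int((y1-y0)*s)
    v,u=np.mgrid[:h,:w]; P=np.stack([x1-v/s,y1-u/s,np.full(u.shape,float(z))],-1)
    m=proj(P,c).reshape(h,w,2).astype(np.float32)
    return cv2.remap(im,m[...,0],m[...,1],cv2.INTER_CUBIC)
E
python3 - <<'E'
from h import *
c=cams.calibration('top');im=cv2.imread('pics/top0.png')
b=unproj([[239,228]],12,c)[0];j=unproj([[414,207]],15,c)[0];print(b,j)
a=rect(im,c,12,b[0]-60,b[0]+60,b[1]-100,b[1]+100,2.4)
g=rect(im,c,15,j[0]-100,j[0]+100,j[1]-175,j[1]+165,1.6)
cv2.imwrite('pics/a.png',a)
A=cv2.copyMakeBorder(a,0,0,0,max(0,g.shape[1]-a.shape[1]),cv2.BORDER_CONSTANT);G=cv2.copyMakeBorder(g,0,0,0,max(0,a.shape[1]-g.shape[1]),cv2.BORDER_CONSTANT)
w=min(A.shape[1],G.shape[1]);cv2.imwrite('pics/crop1.png',np.vstack([A[:,:w],G[:,:w]])[:600]);print(a.shape,g.shape)
m=(cv2.cvtColor(a,cv2.COLOR_BGR2GRAY)<75).astype(np.uint8)
n,l,st,ce=cv2.connectedComponentsWithStats(m);k=1+np.argmax(st[1:,4])
pts=np.argwhere(l==k)[:,::-1].astype(np.float32);r=cv2.minAreaRect(pts)
print(r, 'center',b[0]+60-r[0][1]/2.4,b[1]+100-r[0][0]/2.4,np.array(r[1])/2.4)
E
```

```text
[504.1573625  209.68277057  12.        ] [ 555.55958727 -198.81287925   15.        ]
(288, 480, 3) (320, 544, 3)
((243.06849670410156, 141.84930419921875), (381.17962646484375, 108.94189453125), 16.31385040283203) center 505.05348575450085 208.4042302756011 [158.82484436  45.39245605]
```

View pics/crop1.png

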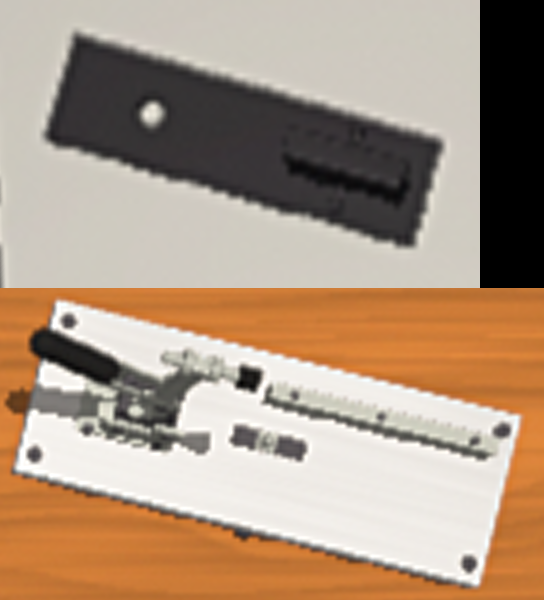

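The crop confirms the bracket: it has a hole at (151,113), a web at (345,172), and measures 159x45 mm. On the jig, the slot and pin are near (268,441), the rail face runs from (265,400) to (495,455), and the clamp handle is at the upper left. Next I'll look at the jig with the wrist camera.

```bash
cat >> h.py <<'E'
from scipy.spatial.transform import Rotation as R
def plan(xyz,th):
    """print tool turn (deg) then shift (mm) in turned axes from measured pose to TCP xyz, tool y heading th deg, pointing down"""
    s=bot.read_state();A=R.from_rotvec(s['ee_rot']);t=np.deg2rad(th)
    y=np.array([np.cos(t),np.sin(t),0]);z=np.array([0,0,-1.]);B=R.from_matrix(np.c_[np.cross(y,z),y,z])
    print('turn',np.round((A.inv()*B).as_rotvec(degrees=True),2),'shift',np.round(B.inv().apply(np.array(xyz)-s['eef_pos']),1),'force',np.round(s['ft_force'],1))
JO=np.array([558.4,-201.2]);JA=76.1
def jig(x,y=0,z=0,O=None,a=None):
    O=JO if O is None else np.array(O);a=np.deg2rad(JA if a is None else a);c,s=np.cos(a),np.sin(a)
    return np.array([O[0]+c*x-s*y,O[1]+s*x+c*y,z])
E
python3 - <<'E'
from h import *
s=bot.read_state()
M=np.array(cams.calibration('wrist')['camera_from_world']);A=R.from_rotvec(s['ee_rot'])
print('cam in tool',A.inv().apply(-M[:3,:3].T@M[:3,3]-s['eef_pos']),'cam axes in tool',np.round(A.inv().as_matrix()@M[:3,:3].T,2).tolist(),cams.calibration('wrist')['mtx'])
plan(jig(-20,0,230),JA-90)
E
```

```text
cam in tool [  68.32526139   -0.2074225  -142.75118896] cam axes in tool [[0.0, -0.96, -0.27], [1.0, 0.0, 0.0], [-0.0, -0.27, 0.96]] [[338.58570857   0.         280.68715576]
 [  0.         338.58570857 209.0253327 ]
 [  0.           0.           1.        ]]
turn [-0.    0.   81.68] shift [-600.6  514.4    1.3] force [ 0.2  0.  -0.1]
```

Emit:
apply_moves:
  commands:
    - [[0, 0, 6.8, 0, 0, 0, 0.045], [0, 0, 6.8, 0, 0, 0, 0.045], [0, 0, 6.8, 0, 0, 0, 0.045], [0, 0, 6.8, 0, 0, 0, 0.045], [0, 0, 6.8, 0, 0, 0, 0.045], [0, 0, 6.8, 0, 0, 0, 0.045], [0, 0, 6.8, 0, 0, 0, 0.045], [0, 0, 6.8, 0, 0, 0, 0.045], [0, 0, 6.8, 0, 0, 0, 0.045], [0, 0, 6.8, 0, 0, 0, 0.045], [0, 0, 6.8, 0, 0, 0, 0.045], [0, 0, 6.8, 0, 0, 0, 0.045], [0, 0, 0, -0.024, 0.019, 0, 0.045], [0, 0, 0, -0.024, 0.019, 0, 0.045], [0, 0, 0, -0.024, 0.019, 0, 0.045], [0, 0, 0, -0.024, 0.019, 0, 0.045], [0, 0, 0, -0.024, 0.019, 0, 0.045], [0, 0, 0, -0.024, 0.019, 0, 0.045], [0, 0, 0, -0.024, 0.019, 0, 0.045], [0, 0, 0, -0.024, 0.019, 0, 0.045]]

```text
time: 2.47
eef_pos: [300.6, 261.9, 231.4]
ee_rot: [2.472, 1.938, 0.001]
ft_force: [0.4, 0.6, -0.1]
width: 0.527
grip_force: 0.0
```

Emit:
apply_moves:
  commands:
    - [[0, 0, 0, -0.024, 0.019, 0, 0.045], [0, 0, 0, -0.024, 0.019, 0, 0.045], [0, 0, 0, -0.024, 0.019, 0, 0.045], [0, 0, 0, -0.024, 0.019, 0, 0.045], [0, 0, 0, -0.024, 0.019, 0, 0.045], [0, 0, 0, -0.024, 0.019, 0, 0.045], [0, 0, 0, -0.024, 0.019, 0, 0.045], [0, 0, 0, -0.024, 0.019, 0, 0.045], [0, 0, 0, -0.024, 0.019, 0, 0.045], [0, 0, 0, -0.024, 0.019, 0, 0.045], [0, 0, 0, -0.024, 0.019, 0, 0.045], [0, 0, 0, -0.024, 0.019, 0, 0.045], [0, 0, 0, -0.024, 0.019, 0, 0.045], [0, 0, 0, -0.024, 0.019, 0, 0.045], [0, 0, 0, -0.024, 0.019, 0, 0.045], [0, 0, 0, -0.024, 0.019, 0, 0.045], [0, 0, 0, -0.024, 0.019, 0, 0.045], [0, 0, 0, -0.024, 0.019, 0, 0.045], [0, 0, 0, -0.024, 0.019, 0, 0.045], [0, 0, 0, 0, 0, 0, 0.045]]

```text
time: 4.13
eef_pos: [542.6, -270.0, 230.0]
ee_rot: [2.476, 1.934, -0.001]
ft_force: [0.3, -0.3, -0.3]
width: 0.525
grip_force: 0.0
```

Run:
```python
from h import *
s=bot.read_state();print(s['time'],s['eef_pos']);plan(jig(-80,0,230),JA-90)
c=cams.calibration('wrist');im=cams.snapshot('wrist')[:,:,::-1].copy();cv2.imwrite('pics/w1.png',im)
print(c['mtx'].tolist(),c['dist_coeffs'],np.array(c['camera_from_world']).tolist())
import pickle;pickle.dump(c,open('w1.pkl','wb'))
for q in ['slot','rail','clamp_grip','jig']:print(q,[(round(d['p'],2),[round(d['position'][0]*560),round(d['position'][1]*420)]) for d in cams.boxes_of(q,'wrist')])
g=cv2.cvtColor(im,cv2.COLOR_BGR2GRAY)
# overlay predicted jig outline, rail top edge, slot
for P in [[jig(x,y,15) for x,y in [(150,55),(150,-55),(-150,-55),(-150,55)]],[jig(10,-23.2,31),jig(-135,-23.2,31)],[jig(-14,0,15),jig(14,0,15)]]:
    cv2.polylines(im,[np.round(proj(P,c)).astype(np.int32)],len(P)>2,(0,0,255),1)
cv2.imwrite('pics/w1o.png',cv2.resize(im,None,fx=1.42,fy=1.42,interpolation=cv2.INTER_CUBIC))
```

```text
4.1333 [ 542.5909639  -269.99701294  230.0328336 ]
turn [-0.02  0.04 -0.1 ] shift [-9.4 -1.2  0. ] force [ 0.3 -0.3 -0.3]
[[338.5857085747627, 0.0, 280.68715576078915], [0.0, 338.5857085747627, 209.02533269911538], [0.0, 0.0, 1.0]] [0.01713577 0.         0.         0.         0.        ] [[0.9704059368179184, -0.24147932601342226, -0.00022999270087235745, -590.8654285811829], [-0.2326265711612135, -0.9350850388329487, 0.26739642581859785, -160.88747709459065], [-0.06478577141869955, -0.25942957668486333, -0.96358658072993, 342.3290922709903], [0.0, 0.0, 0.0, 1.0]]
slot [(0.65, [282, 119])]
rail [(0.97, [284, 118])]
clamp_grip [(0.54, [274, 4])]
jig [(0.74, [281, 117])]
```

View pics/w1o.png

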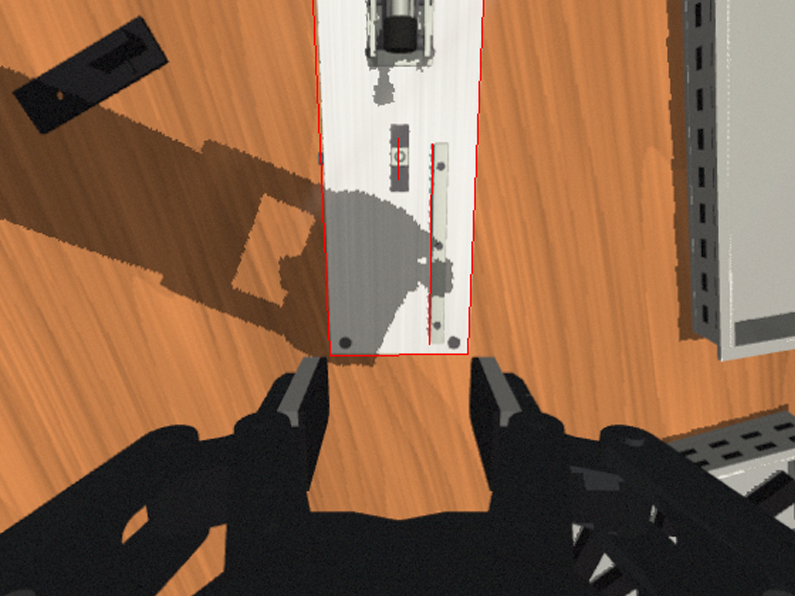

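The overlay fits the jig within about 1 mm. The pin tip shows at (400,156) in the enlarged picture and the rail face at column 433. Next I'll go over the bracket.

Run:
```python
from h import *
import pickle;c=pickle.load(open('w1.pkl','rb'))
def inj(px,z):
    p=unproj([px],z,c)[0][:2]-JO;a=np.deg2rad(JA);return np.round([p@[np.cos(a),np.sin(a)],p@[-np.sin(a),np.cos(a)]],1)
for n,px,z in [('pin',(400,156),22),('slot0',(399.5,124),15),('slot1',(399.5,191),15),('railtop',(433.5,143),31),('railbot',(431,344),31),('c1',(330,353),15),('c2',(469,353),15)]:print(n,inj(np.array(px)/1.42+0*.5,z))
plan(jig(-45,0,150,[505.05,208.4],73.7),73.7-90)
```

```text
pin [ 1.8 -1.4]
slot0 [23.3 -1.1]
slot1 [-22.5  -1.1]
railtop [ 10. -24.]
railbot [-135.1  -24.8]
c1 [-148.8   54.5]
c2 [-148.9  -56.4]
turn [ 0.01 -0.01  2.53] shift [ 398.9 -168.1   81.6] force [-0.9  0.1 -0. ]
```

Emit:
apply_moves:
  commands:
    - [[0, 0, 2.5, 0, 0, 0, 0.045], [0, 0, 0, 0.0266, -0.0112, 0.0054, 0.045], [0, 0, 0, 0.0266, -0.0112, 0.0054, 0.045], [0, 0, 0, 0.0266, -0.0112, 0.0054, 0.045], [0, 0, 0, 0.0266, -0.0112, 0.0054, 0.045], [0, 0, 0, 0.0266, -0.0112, 0.0054, 0.045], [0, 0, 0, 0.0266, -0.0112, 0.0054, 0.045], [0, 0, 0, 0.0266, -0.0112, 0.0054, 0.045], [0, 0, 0, 0.0266, -0.0112, 0.0054, 0.045], [0, 0, 0, 0.0266, -0.0112, 0.0054, 0.045], [0, 0, 0, 0.0266, -0.0112, 0.0054, 0.045], [0, 0, 0, 0.0266, -0.0112, 0.0054, 0.045], [0, 0, 0, 0.0266, -0.0112, 0.0054, 0.045], [0, 0, 0, 0.0266, -0.0112, 0.0054, 0.045], [0, 0, 0, 0.0266, -0.0112, 0.0054, 0.045], [0, 0, 0, 0.0266, -0.0112, 0.0054, 0.045], [0, 0, 0, 0, 0, 0, 0.045]]

```text
time: 5.8
eef_pos: [490.7, 168.7, 149.9]
ee_rot: [-2.509, -1.889, 0.0]
ft_force: [1.2, -0.5, 0.1]
width: 0.528
grip_force: 0.0
```

```bash
sed -i 's/^JO=.*/JO=np.array([559.5,-201.5]);JA=76.2/' h.py
python3 - <<'E'
from h import *
s=bot.read_state();print(s['time'],s['eef_pos'])
c=cams.calibration('wrist');im=cams.snapshot('wrist')[:,:,::-1].copy();cv2.imwrite('pics/w2.png',im)
def b(x,y,z):return jig(x,y,z+4,[505.05,208.4],73.7)
for P in [[b(x,y,8) for x,y in [(80,23),(80,-23),(-80,-23),(-80,23)]],[b(x,y,44) for x,y in [(-20,6),(-20,-6),(-70,-6),(-70,6)]],[b(40+5*np.cos(t),5*np.sin(t),8) for t in np.arange(0,6.3,.5)]]:
    cv2.polylines(im,[np.round(proj(P,c)*8).astype(np.int32)],True,(0,0,255),1,shift=3)
cv2.imwrite('pics/w2o.png',cv2.resize(im,None,fx=1.42,fy=1.42,interpolation=cv2.INTER_CUBIC))
h,_,v=0,0,0
print('hole net',[(round(d['p'],2),d['position']) for d in cams.boxes_of('hole','wrist')],proj([b(40,0,4)],c)/[560,420])
E
```

```text
5.8 [490.7209331  168.73530961 149.88288626]
hole net [(0.8, [0.5086, 0.324])] [[0.51021024 0.22879345]]
```

View pics/w2o.png

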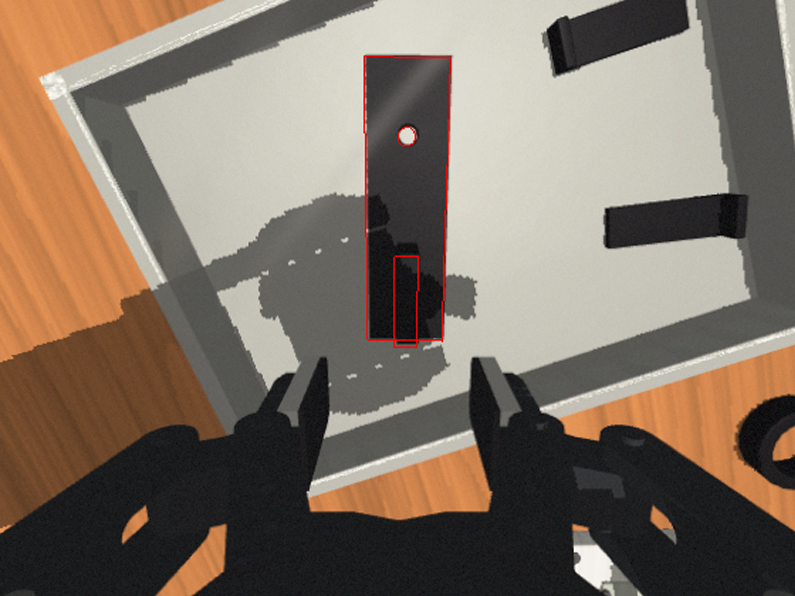

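The overlay matches the plate, the hole at (407,135) and the web closely. Descending to grasp.

Emit:
apply_moves:
  commands:
    - [[0, 0, 0, -0.0029, 0.0026, 0.012, 0.045], [0, 0, 0, 0, 0, 0.016, 0.045], [0, 0, 0, 0, 0, 0.02, 0.045], [0, 0, 0, 0, 0, 0.02, 0.045], [0, 0, 0, 0, 0, 0.02, 0.045], [0, 0, 0, 0, 0, 0.016, 0.045], [0, 0, 0, 0, 0, 0.014, 0.045], [0, 0, 0, 0, 0, 0.01, 0.045], [0, 0, 0, 0, 0, 0, 0.045], [0, 0, 0, 0, 0, 0, 0.02], [0, 0, 0, 0, 0, 0, 0.015], [0, 0, 0, 0, 0, 0, 0.008], [0, 0, 0, 0, 0, 0, 0.008], [0, 0, 0, 0, 0, 0, 0.008], [0, 0, 0, 0, 0, 0, 0.008], [0, 0, 0, 0, 0, 0, 0.008]]
  force: 40

```text
time: 7.23
eef_pos: [495.2, 160.9, 23.4]
ee_rot: [2.513, 1.883, 0.003]
ft_force: [-0.6, -1.6, 7.6]
width: 0.132
grip_force: 40.5
```

Emit:
apply_moves:
  commands:
    - [[0, 0, 0, 0, 0, -0.003, 0.008], [0, 0, 0, 0, 0, -0.008, 0.008], [0, 0, 0, 0, 0, -0.014, 0.008], [0, 0, 0, 0, 0, -0.02, 0.008], [0, 0, 0, 0, 0, -0.02, 0.008], [0, 0, 0, 0, 0, -0.02, 0.008], [0, 0, 0, 0, 0, -0.02, 0.008], [0, 0, 0, 0, 0, -0.02, 0.008], [0, 0, 0, 0, 0, -0.015, 0.008], [0, 0, 0, 0, 0, -0.005, 0.008], [0, 0, 0, 0, 0, 0, 0.008], [0, 0, 0, 0, 0, 0, 0.008], [0, 0, 0, 0, 0, 0, 0.008]]

```text
time: 8.32
eef_pos: [493.9, 160.8, 166.3]
ee_rot: [-2.513, -1.883, 0.003]
ft_force: [0.4, 0.3, -0.7]
width: 0.134
grip_force: 39.4
```

Run:
```python
from h import *
s=bot.read_state();print(s['time'],s['eef_pos'],s['width'],s['grip_force'],s['ft_force'])
c=cams.calibration('wrist');im=cams.snapshot('wrist')[:,:,::-1].copy();cv2.imwrite('pics/w3.png',im)
A=R.from_rotvec(s['ee_rot'])
def b(x,y,z):return s['eef_pos']+A.apply([x+45,-y,18-z])   # expected bracket in the hand
for P in [[b(x,y,8) for x,y in [(80,23),(80,-23),(-80,-23),(-80,23)]],[b(x,y,44) for x,y in [(-20,6),(-20,-6),(-70,-6),(-70,6)]],[b(40+5*np.cos(t),5*np.sin(t),8) for t in np.arange(0,6.3,.5)]]:
    cv2.polylines(im,[np.round(proj(P,c)*8).astype(np.int32)],True,(0,0,255),1,shift=3)
cv2.imwrite('pics/w3o.png',cv2.resize(im,None,fx=1.42,fy=1.42,interpolation=cv2.INTER_CUBIC))
```

```text
8.3167 [493.92877492 160.81015763 166.26709114] 0.13430467022864592 39.43101167678833 [ 0.44623063  0.30805039 -0.67825075]
```

View pics/w3o.png

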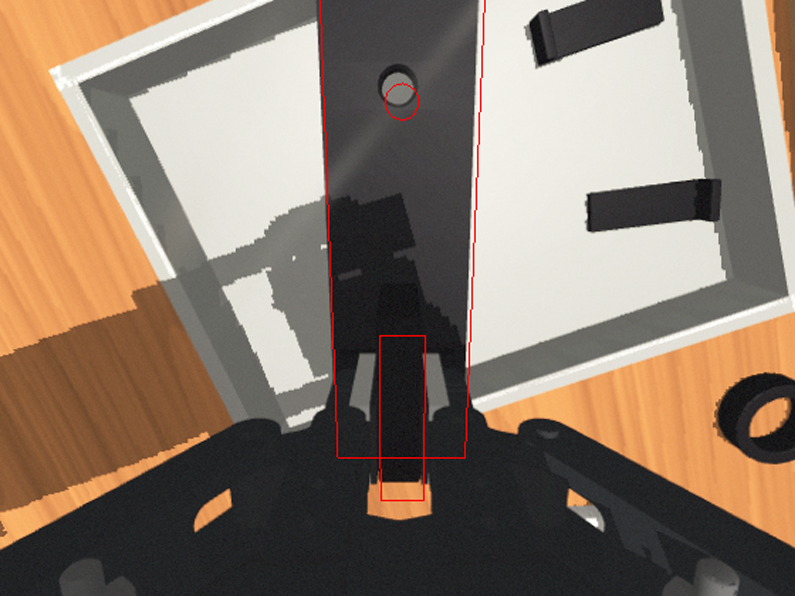

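The bracket is held. The hole shows at (398,84) against the predicted (402,101), so it sits about 4.7 mm forward of nominal and turned by about 0.6°. Carrying it high over to the jig.

Run:
```python
from h import *
plan(jig(-120,4,235),JA-90-0.6)
```

```text
turn [-0.11  0.04 -1.92] shift [-454.7  150.9  -68.8] force [ 0.  -0.3 -0.7]
```

Emit:
apply_moves:
  commands:
    - [[0, 0, 0, 0, 0, -0.008, 0.008], [0, 0, 0, 0, 0, -0.016, 0.008], [0, 0, 0, 0, 0, -0.02, 0.008], [0, 0, 0, 0, 0, -0.016, 0.008], [0, 0, -1.9, 0, 0, -0.009, 0.008], [0, 0, 0, -0.012, 0.004, 0, 0.008], [0, 0, 0, -0.025, 0.008, 0, 0.008], [0, 0, 0, -0.03, 0.01, 0, 0.008], [0, 0, 0, -0.03, 0.01, 0, 0.008], [0, 0, 0, -0.03, 0.01, 0, 0.008], [0, 0, 0, -0.03, 0.01, 0, 0.008], [0, 0, 0, -0.03, 0.01, 0, 0.008], [0, 0, 0, -0.03, 0.01, 0, 0.008], [0, 0, 0, -0.03, 0.01, 0, 0.008], [0, 0, 0, -0.03, 0.01, 0, 0.008], [0, 0, 0, -0.03, 0.01, 0, 0.008], [0, 0, 0, -0.03, 0.01, 0, 0.008], [0, 0, 0, -0.03, 0.01, 0, 0.008], [0, 0, 0, -0.03, 0.01, 0, 0.008], [0, 0, 0, -0.03, 0.009, 0, 0.008]]

```text
time: 10.03
eef_pos: [524.6, -289.4, 236.3]
ee_rot: [-2.482, -1.925, 0.0]
ft_force: [1.0, 0.3, -0.7]
width: 0.131
grip_force: 39.4
```

Emit:
apply_moves:
  commands:
    - [[0, 0, 0, -0.018, 0, 0, 0.008], [0, 0, 0, -0.01, 0, 0, 0.008], [0, 0, 0, 0, 0, 0, 0.008], [0, 0, 0, 0, 0, 0, 0.008], [0, 0, 0, 0, 0, 0, 0.008]]

```text
time: 10.45
eef_pos: [518.0, -313.7, 236.6]
ee_rot: [-2.481, -1.926, -0.0]
ft_force: [-1.0, 0.2, -0.8]
width: 0.132
grip_force: 39.4
```

Run:
```python
from h import *
s=bot.read_state();print(s['time'],s['eef_pos'])
plan(jig(-120,3,44.5),JA-90-0.6)
```

```text
10.45 [ 518.03708657 -313.66825668  236.55788565]
turn [ 0.   -0.02  0.05] shift [ -1.1  10.5 192.1] force [-1.   0.2 -0.8]
```

Emit:
apply_moves:
  commands:
    - [[0, 0, 0, 0, 0.0085, 0.01, 0.008], [0, 0, 0, 0, 0, 0.02, 0.008], [0, 0, 0, 0, 0, 0.025, 0.008], [0, 0, 0, 0, 0, 0.025, 0.008], [0, 0, 0, 0, 0, 0.025, 0.008], [0, 0, 0, 0, 0, 0.025, 0.008], [0, 0, 0, 0, 0, 0.02, 0.008], [0, 0, 0, 0, 0, 0.015, 0.008], [0, 0, 0, 0, 0, 0.012, 0.008], [0, 0, 0, 0, 0, 0.008, 0.008], [0, 0, 0, 0, 0, 0.005, 0.008], [0, 0, 0, 0, 0, 0.002, 0.008], [0, 0, 0, 0, 0, 0, 0.008], [0, 0, 0, 0, 0, 0, 0.008], [0, 0, 0, 0, 0, 0, 0.008], [0, 0, 0, 0, 0, 0, 0.008]]

```text
time: 11.78
eef_pos: [526.2, -317.3, 44.9]
ee_rot: [2.482, 1.924, 0.0]
ft_force: [0.0, -0.1, 0.2]
width: 0.133
grip_force: 39.4
```

Run:
```python
from h import *
s=bot.read_state();print(s['time'],s['eef_pos'],s['ft_force'])
plan(jig(-120,0,44.5),JA-90-0.6)
c=cams.calibration('wrist');im=cams.snapshot('wrist')[:,:,::-1].copy()
for P in [[jig(10,-23.2,31),jig(-135,-23.2,31)],[jig(10,-33.2,31),jig(-135,-33.2,31)]]:
    cv2.polylines(im,[np.round(proj(P,c)*8).astype(np.int32)],False,(0,0,255),1,shift=3)
cv2.imwrite('pics/w4o.png',cv2.resize(im,None,fx=1.42,fy=1.42,interpolation=cv2.INTER_CUBIC))
```

```text
11.7833 [ 526.18424525 -317.26035841   44.9099684 ] [ 0.04662999 -0.06851913  0.22087479]
turn [ 0.05  0.03 -0.02] shift [0.4 4.7 0.4] force [ 0.  -0.1  0.2]
```

View pics/w4o.png

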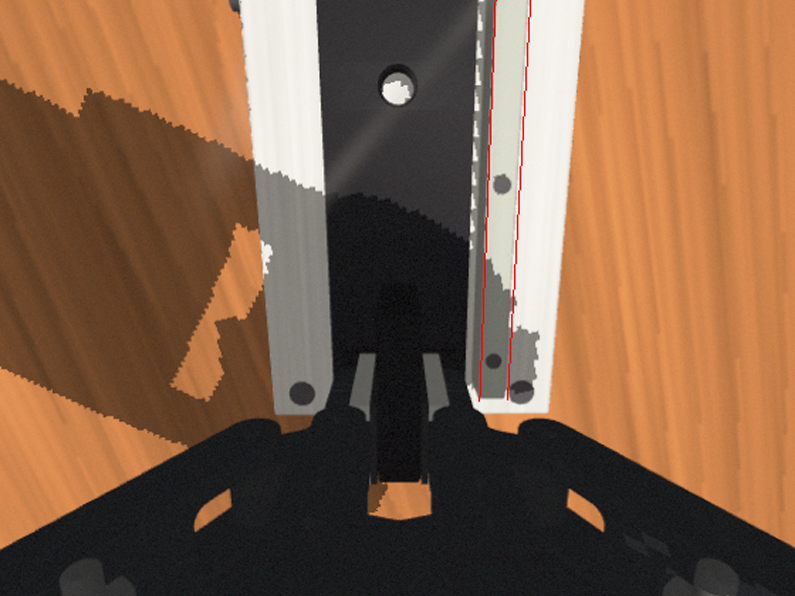

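The rail overlay fits. The bracket edge (477,100) runs parallel to the rail face (492,100) with a gap of about 4 mm. I'll close it gently.

Emit:
apply_moves:
  commands:
    - [[0, 0, 0, 0, 0.001, 0, 0.008], [0, 0, 0, 0, 0.001, 0, 0.008], [0, 0, 0, 0, 0.001, 0, 0.008], [0, 0, 0, 0, 0, 0, 0.008], [0, 0, 0, 0, 0, 0, 0.008]]

```text
time: 12.25
eef_pos: [528.9, -317.8, 44.3]
ee_rot: [2.483, 1.925, -0.0]
ft_force: [0.2, -0.0, -1.0]
width: 0.133
grip_force: 39.4
```

Emit:
apply_moves:
  commands:
    - [[0, 0, 0, 0, 0.0005, 0, 0.008], [0, 0, 0, 0, 0, 0, 0.008], [0, 0, 0, 0, 0, 0, 0.008]]

```text
time: 12.5
eef_pos: [529.4, -317.9, 44.3]
ee_rot: [2.483, 1.925, -0.0]
ft_force: [0.1, 0.0, -0.2]
width: 0.131
grip_force: 39.4
```

Emit:
apply_moves:
  commands:
    - [[0, 0, 0, 0, 0.0005, 0, 0.008], [0, 0, 0, 0, 0, 0, 0.008], [0, 0, 0, 0, 0, 0, 0.008]]

```text
time: 12.75
eef_pos: [529.8, -318.1, 44.3]
ee_rot: [2.483, 1.925, -0.0]
ft_force: [-0.2, -0.3, -0.6]
width: 0.131
grip_force: 39.4
```

Emit:
apply_moves:
  commands:
    - [[0, 0, 0, 0, 0.0004, 0, 0.008], [0, 0, 0, 0, 0, 0, 0.008], [0, 0, 0, 0, 0, 0, 0.008]]

```text
time: 13.0
eef_pos: [530.2, -318.2, 44.3]
ee_rot: [2.483, 1.925, -0.0]
ft_force: [0.9, 0.6, -0.2]
width: 0.131
grip_force: 39.4
```

Emit:
apply_moves:
  commands:
    - [[0, 0, 0, 0, 0.0004, 0, 0.008], [0, 0, 0, 0, 0, 0, 0.008], [0, 0, 0, 0, 0, 0, 0.008]]

```text
time: 13.25
eef_pos: [530.6, -318.2, 44.3]
ee_rot: [-2.483, -1.925, 0.0]
ft_force: [-1.0, 0.0, -0.5]
width: 0.132
grip_force: 39.4
```

Emit:
apply_moves:
  commands:
    - [[0, 0, 0, 0, 0.0004, 0, 0.008], [0, 0, 0, 0, 0, 0, 0.008], [0, 0, 0, 0, 0, 0, 0.008]]

```text
time: 13.5
eef_pos: [531.0, -318.3, 44.3]
ee_rot: [2.483, 1.925, -0.0]
ft_force: [0.2, 0.6, -1.8]
width: 0.131
grip_force: 39.4
```

Emit:
apply_moves:
  commands:
    - [[0, 0, 0, 0, 0.0004, 0, 0.008], [0, 0, 0, 0, 0, 0, 0.008], [0, 0, 0, 0, 0, 0, 0.008]]

```text
time: 13.75
eef_pos: [531.2, -318.4, 44.3]
ee_rot: [-2.482, -1.925, 0.001]
ft_force: [-2.9, 1.1, 0.7]
width: 0.132
grip_force: 39.6
```

Contact with the rail is felt at about 3 N. Backing off slightly, tilting the tail down and lowering.

Emit:
apply_moves:
  commands:
    - [[0, 0, 0, 0, -0.0005, 0, 0.008], [0, 1.4, 0, 0, 0, 0, 0.008], [0, 1.3, 0, 0, 0, 0, 0.008], [0, 0, 0, 0, 0, 0.002, 0.008], [0, 0, 0, 0, 0, 0.002, 0.008], [0, 0, 0, 0, 0, 0.001, 0.008], [0, 0, 0, 0, 0, 0, 0.008], [0, 0, 0, 0, 0, 0, 0.008]]

```text
time: 14.42
eef_pos: [531.0, -317.9, 39.2]
ee_rot: [-2.459, -1.907, -0.058]
ft_force: [-0.2, -0.9, -0.6]
width: 0.134
grip_force: 39.4
```

Emit:
apply_moves:
  commands:
    - [[0, 0, 0, 0, 0, 0.001, 0.008], [0, 0, 0, 0, 0, 0, 0.008], [0, 0, 0, 0, 0, 0, 0.008]]

```text
time: 14.67
eef_pos: [531.0, -318.0, 38.3]
ee_rot: [-2.459, -1.907, -0.058]
ft_force: [0.2, 0.9, -0.8]
width: 0.138
grip_force: 39.4
```

Emit:
apply_moves:
  commands:
    - [[0, 0, 0, 0, 0, 0.001, 0.008], [0, 0, 0, 0, 0, 0, 0.008], [0, 0, 0, 0, 0, 0, 0.008]]

```text
time: 14.92
eef_pos: [531.0, -318.0, 37.3]
ee_rot: [-2.459, -1.907, -0.058]
ft_force: [-0.3, 0.7, -0.2]
width: 0.13
grip_force: 39.4
```

Emit:
apply_moves:
  commands:
    - [[0, 0, 0, 0, 0, 0.0007, 0.008], [0, 0, 0, 0, 0, 0, 0.008], [0, 0, 0, 0, 0, 0, 0.008]]

```text
time: 15.17
eef_pos: [531.0, -317.9, 36.6]
ee_rot: [-2.459, -1.907, -0.058]
ft_force: [0.1, 0.7, -0.4]
width: 0.132
grip_force: 39.4
```

Emit:
apply_moves:
  commands:
    - [[0, 0, 0, 0, 0, 0.0005, 0.008], [0, 0, 0, 0, 0, 0, 0.008], [0, 0, 0, 0, 0, 0, 0.008]]

```text
time: 15.42
eef_pos: [531.0, -317.9, 36.1]
ee_rot: [-2.459, -1.907, -0.058]
ft_force: [0.7, -0.4, -0.9]
width: 0.133
grip_force: 39.4
```

Emit:
apply_moves:
  commands:
    - [[0, 0, 0, 0, 0, 0.0005, 0.008], [0, 0, 0, 0, 0, 0, 0.008], [0, 0, 0, 0, 0, 0, 0.008]]

```text
time: 15.67
eef_pos: [531.1, -318.0, 35.8]
ee_rot: [-2.46, -1.907, -0.058]
ft_force: [-0.4, -0.3, 1.7]
width: 0.136
grip_force: 39.7
```

Emit:
apply_moves:
  commands:
    - [[0, 0, 0, 0, 0, 0.0004, 0.008], [0, 0, 0, 0, 0, 0, 0.008], [0, 0, 0, 0, 0, 0, 0.008]]

```text
time: 15.92
eef_pos: [531.1, -318.0, 35.7]
ee_rot: [-2.46, -1.907, -0.058]
ft_force: [-1.4, 1.1, 4.8]
width: 0.133
grip_force: 40.3
```

Emit:
apply_moves:
  commands:
    - [[0, 0, 0, 0, 0, 0, 0.016], [0, 0, 0, 0, 0, 0, 0.02], [0, 0, 0, 0, 0, 0, 0.026], [0, 0, 0, 0, 0, 0, 0.03], [0, 0, 0, 0, 0, 0, 0.03], [0, 0, 0, 0, 0, -0.006, 0.03], [0, 0, 0, 0, 0, -0.014, 0.03], [0, 0, 0, 0, 0, -0.02, 0.03], [0, -2.7, 0, 0, 0, -0.01, 0.03], [0, 0, 0, -0.02, 0, 0, 0.01], [0, 0, 0, -0.022, 0, 0, 0], [0, 0, 0, 0, 0, 0, 0], [0, 0, 0, 0, 0, 0, 0], [0, 0, 0, 0, 0, 0, 0]]

```text
time: 17.08
eef_pos: [520.0, -360.4, 85.2]
ee_rot: [-2.482, -1.925, -0.0]
ft_force: [0.9, 0.9, -0.0]
width: 0.003
grip_force: 0.0
```

Run:
```python
from h import *
s=bot.read_state();print(s['time'],s['eef_pos'],s['ft_force'],s['width'])
plan(jig(-162,0,32),JA-90)
c=cams.calibration('wrist');im=cams.snapshot('wrist')[:,:,::-1].copy()
for h in (-30,):
  for P in [[jig(h+5*np.cos(t),5*np.sin(t),29) for t in np.arange(0,6.3,.5)],[jig(h-60,6,57),jig(h-60,-6,57),jig(h-110,-6,57),jig(h-110,6,57)],[jig(10,-23.2,31),jig(-135,-23.2,31)]]:
    cv2.polylines(im,[np.round(proj(P,c)*8).astype(np.int32)],False,(0,0,255),1,shift=3)
cv2.imwrite('pics/w5o.png',cv2.resize(im,None,fx=1.42,fy=1.42,interpolation=cv2.INTER_CUBIC))
```

```text
17.0833 [ 520.01750629 -360.41607975   85.23526786] [ 0.92537507  0.90627546 -0.01449971] 0.0029159947787126455
turn [-0.01 -0.02 -0.62] shift [ 1.7  0.4 53.2] force [ 0.9  0.9 -0. ]
```

View pics/w5o.png

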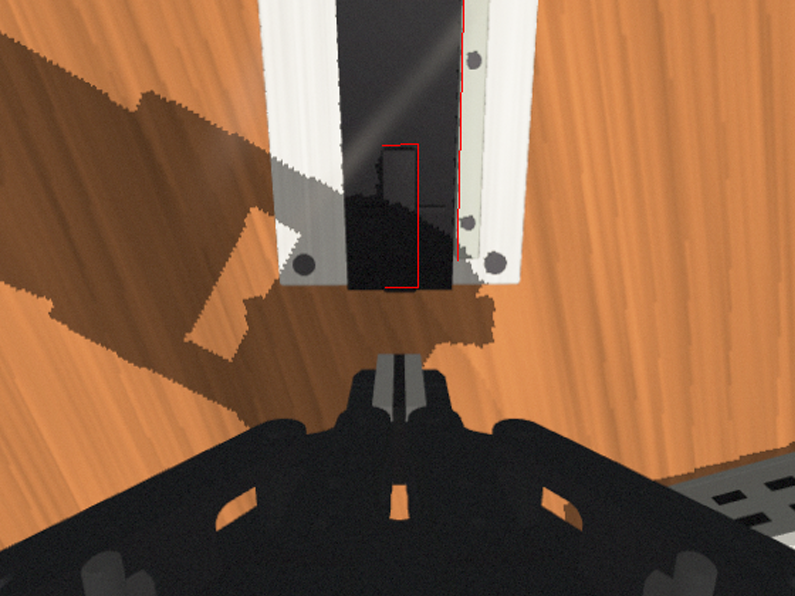

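The bracket lies along the rail, with its web at (400,215) where I expected it. Lowering the closed fingers behind the web and starting the push.

Emit:
apply_moves:
  commands:
    - [[0, 0, -0.6, 0, 0.0004, 0.01, 0], [0, 0, 0, 0, 0, 0.015, 0], [0, 0, 0, 0, 0, 0.014, 0], [0, 0, 0, 0, 0, 0.01, 0], [0, 0, 0, 0, 0, 0.004, 0], [0, 0, 0, 0.004, 0, 0, 0], [0, 0, 0, 0.003, 0, 0, 0], [0, 0, 0, 0.002, 0, 0, 0], [0, 0, 0, 0.0015, 0, 0, 0], [0, 0, 0, 0.0015, 0, 0, 0], [0, 0, 0, 0.0015, 0, 0, 0], [0, 0, 0, 0.0015, 0, 0, 0], [0, 0, 0, 0, 0, 0, 0]]

```text
time: 18.22
eef_pos: [524.1, -346.2, 32.3]
ee_rot: [2.472, 1.938, 0.0]
ft_force: [-1.0, -0.7, 0.4]
width: 0.002
grip_force: 0.1
```

Emit:
apply_moves:
  commands:
    - [[0, 0, 0, 0.0015, 0, 0, 0], [0, 0, 0, 0.0015, 0, 0, 0], [0, 0, 0, 0.0015, 0, 0, 0], [0, 0, 0, 0.0015, 0, 0, 0], [0, 0, 0, 0.0015, 0, 0, 0], [0, 0, 0, 0.0015, 0, 0, 0], [0, 0, 0, 0.001, 0, 0, 0]]

```text
time: 18.8
eef_pos: [526.4, -336.5, 32.2]
ee_rot: [2.472, 1.938, -0.0]
ft_force: [0.3, -1.3, 0.6]
width: -0.002
grip_force: 0.4
```

```bash
cat > look.py <<'E'
from h import *
s=bot.read_state();p=s['eef_pos'][:2]-JO;a=np.deg2rad(JA)
print(s['time'],'tcp in jig',p@[np.cos(a),np.sin(a)],p@[-np.sin(a),np.cos(a)],s['eef_pos'][2],s['ft_force'])
cams.snapshot('wrist');c=cams.calibration('wrist')
for d in cams.boxes_of('hole','wrist'):
    P=unproj([np.array(d['position'])*[560,420]],25,c)[0][:2]-JO;print('hole?',round(d['p'],2),P@[np.cos(a),np.sin(a)],P@[-np.sin(a),np.cos(a)])
E
python3 look.py
```

```text
18.8 tcp in jig -138.96775015390938 -0.04931409299921796 32.17512576962772 [ 0.32997324 -1.25752905  0.62532106]
hole? 0.65 -75.48175065960999 0.678590901170967
```

Emit:
apply_moves:
  commands:
    - [[0, 0, 0, 0.0015, 0, 0, 0], [0, 0, 0, 0.0015, 0, 0, 0], [0, 0, 0, 0.0015, 0, 0, 0], [0, 0, 0, 0.0015, 0, 0, 0], [0, 0, 0, 0.0015, 0, 0, 0], [0, 0, 0, 0.0015, 0, 0, 0], [0, 0, 0, 0.001, 0, 0, 0], [0, 0, 0, 0.001, 0, 0, 0]]

```text
time: 19.57
eef_pos: [529.0, -325.8, 32.1]
ee_rot: [-2.472, -1.938, 0.0]
ft_force: [-0.0, -1.1, 0.2]
width: -0.001
grip_force: 0.2
```

Emit:
apply_moves:
  commands:
    - [[0, 0, 0, 0.001, 0, 0, 0], [0, 0, 0, 0.001, 0, 0, 0], [0, 0, 0, 0.001, 0, 0, 0]]

```text
time: 19.82
eef_pos: [529.7, -323.0, 32.1]
ee_rot: [-2.473, -1.938, -0.0]
ft_force: [1.2, -0.7, -0.2]
width: -0.0
grip_force: 0.2
```

Emit:
apply_moves:
  commands:
    - [[0, 0, 0, 0.001, 0, 0, 0], [0, 0, 0, 0.001, 0, 0, 0]]

```text
time: 19.98
eef_pos: [530.1, -321.0, 32.1]
ee_rot: [-2.472, -1.938, -0.0]
ft_force: [-0.0, -1.0, -0.6]
width: -0.002
grip_force: 0.0
```

Emit:
apply_moves:
  commands:
    - [[0, 0, 0, 0.0008, 0, 0, 0], [0, 0, 0, 0.0008, 0, 0, 0]]

```text
time: 20.15
eef_pos: [530.6, -319.4, 32.1]
ee_rot: [-2.472, -1.938, -0.0]
ft_force: [0.1, 0.6, -0.6]
width: -0.001
grip_force: 0.0
```

Emit:
apply_moves:
  commands:
    - [[0, 0, 0, 0.0007, 0, 0, 0], [0, 0, 0, 0, 0, 0, 0]]

```text
time: 20.32
eef_pos: [530.7, -318.8, 32.2]
ee_rot: [-2.472, -1.938, -0.0]
ft_force: [-0.1, -1.0, -0.0]
width: 0.0
grip_force: 0.0
```

Emit:
apply_moves:
  commands:
    - [[0, 0, 0, 0.0007, 0, 0, 0], [0, 0, 0, 0, 0, 0, 0]]

```text
time: 20.48
eef_pos: [530.9, -318.1, 32.1]
ee_rot: [-2.472, -1.938, -0.0]
ft_force: [1.2, -1.0, 0.4]
width: 0.004
grip_force: 0.0
```

```bash
python3 look.py
python3 - <<'E'
from h import *
s=bot.read_state();c=cams.calibration('wrist');im=cams.snapshot('wrist')[:,:,::-1].copy()
cv2.polylines(im,[np.round(proj([jig(10,-23.2,31),jig(-135,-23.2,31)],c)*8).astype(np.int32)],False,(0,0,255),1,shift=3)
t=cams.snapshot('top')[:,:,::-1].copy();g=rect(t,cams.calibration('top'),15,460,660,-374,-34,2.2)[120:420,150:550]
f=cv2.resize(im[:150,200:400],None,fx=1.9,fy=2,interpolation=cv2.INTER_CUBIC)
cv2.imwrite('pics/w6.png',np.hstack([g,f[:300]]))
E
```

```text
20.4833 tcp in jig -120.08264358323255 -0.018866609092263786 32.135624042908134 [ 1.15618483 -0.95624023  0.40212071]
hole? 0.91 -56.97565455084796 0.9983785757007677
```

View pics/w6.png

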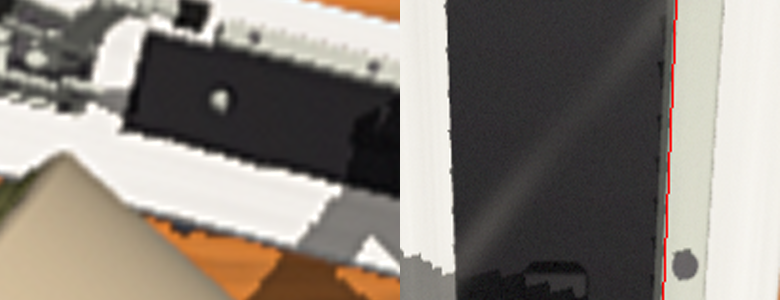

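The left half (top view) shows the hole at (221,100), near the pin. The right half shows the plate edge next to the rail. Continuing with small nudges.

Emit:
apply_moves:
  commands:
    - [[0, 0, 0, 0.0006, 0, 0, 0], [0, 0, 0, 0, 0, 0, 0]]

```text
time: 20.85
eef_pos: [531.0, -317.6, 32.2]
ee_rot: [2.472, 1.938, -0.0]
ft_force: [-0.2, 0.2, -0.8]
width: -0.003
grip_force: 0.1
```

Emit:
apply_moves:
  commands:
    - [[0, 0, 0, 0.0006, 0, 0, 0], [0, 0, 0, 0, 0, 0, 0]]

```text
time: 21.02
eef_pos: [531.2, -317.0, 32.2]
ee_rot: [2.473, 1.938, -0.0]
ft_force: [-0.9, 0.3, 0.1]
width: -0.001
grip_force: 0.1
```

Emit:
apply_moves:
  commands:
    - [[0, 0, 0, 0.0006, 0, 0, 0], [0, 0, 0, 0, 0, 0, 0]]

```text
time: 21.18
eef_pos: [531.3, -316.4, 32.2]
ee_rot: [2.473, 1.938, 0.0]
ft_force: [1.0, 0.0, -0.2]
width: 0.003
grip_force: 0.0
```

Emit:
apply_moves:
  commands:
    - [[0, 0, 0, 0.0006, 0, 0, 0], [0, 0, 0, 0, 0, 0, 0]]

```text
time: 21.35
eef_pos: [531.4, -316.0, 32.2]
ee_rot: [2.472, 1.938, -0.0]
ft_force: [-0.7, -0.5, -0.5]
width: 0.001
grip_force: 0.5
```

Emit:
apply_moves:
  commands:
    - [[0, 0, 0, 0.0006, 0, 0, 0], [0, 0, 0, 0, 0, 0, 0]]

```text
time: 21.52
eef_pos: [531.6, -315.8, 32.3]
ee_rot: [2.472, 1.937, -0.001]
ft_force: [-0.9, -4.2, 0.2]
width: 0.001
grip_force: 2.0
```

Emit:
apply_moves:
  commands:
    - [[0, 0, 0, 0.0006, 0, 0, 0], [0, 0, 0, 0, 0, 0, 0]]

```text
time: 21.68
eef_pos: [531.7, -315.8, 32.5]
ee_rot: [2.471, 1.937, -0.001]
ft_force: [-0.8, -6.0, 0.3]
width: 0.001
grip_force: 3.2
```

Emit:
apply_moves:
  commands:
    - [[0, 0, 0, 0.0006, 0, 0, 0], [0, 0, 0, 0, 0, 0, 0]]

```text
time: 21.85
eef_pos: [531.8, -315.7, 32.6]
ee_rot: [2.471, 1.936, -0.002]
ft_force: [-1.8, -8.6, -0.5]
width: -0.002
grip_force: 4.4
```

```bash
cat > top.py <<'E'
# where do the hole and the plate's end show in the top view, in jig coordinates (z assumed)
from h import *
im=cams.snapshot('top');c=cams.calibration('top');a=np.deg2rad(JA)
s=4;n=np.mgrid[-40:41:1/s,-90:60:1/s]   # rows jig y, cols jig x
def J(z):
    P=np.stack([JO[0]+np.cos(a)*n[1]-np.sin(a)*n[0],JO[1]+np.sin(a)*n[1]+np.cos(a)*n[0],np.full(n[0].shape,float(z))],-1)
    m=proj(P,c).reshape(n[0].shape+(2,)).astype(np.float32);return cv2.remap(cv2.cvtColor(im,cv2.COLOR_RGB2GRAY),m[...,0],m[...,1],cv2.INTER_LINEAR)
g=J(23);b=g[(np.abs(n[0][:,0])<8),:][:,(n[1][0]>-30)&(n[1][0]<25)]
w=np.clip(b.astype(float)-90,0,None);yy=n[0][np.abs(n[0][:,0])<8][:,(n[1][0]>-30)&(n[1][0]<25)];xx=n[1][np.abs(n[0][:,0])<8][:,(n[1][0]>-30)&(n[1][0]<25)]
print('bright in hole at jig',(w*xx).sum()/w.sum(),(w*yy).sum()/w.sum(),'area mm2',(b>110).sum()/s/s)
for y in (-15,12,18):
    r=cv2.GaussianBlur(g,(1,5),0)[int((y+40)*s)].astype(int);x=n[1][0];k=np.where((r<80)&(x<48))[0];print('y',y,'dark up to x',x[k].max())
E
python3 look.py;python3 top.py
```

```text
21.85 tcp in jig -117.47087380204016 -0.3329201894563312 32.63550755695214 [-1.79958826 -8.62694714 -0.4915499 ]
hole? 0.58 -54.26070014250025 0.16048341824066803
hole? 0.5 -62.27376528743033 23.044611841495808
bright in hole at jig 3.4975812693498454 0.9207677588579292 area mm2 50.4375
y -15 dark up to x 43.25
y 12 dark up to x 44.25
y 18 dark up to x 43.75
```

The pin has stopped the bracket (8.6 N, under the limit). Backing off and rising to check the fit.

Emit:
apply_moves:
  commands:
    - [[0, 0, 0, -0.004, 0, 0, 0], [0, 0, 0, -0.004, 0, 0, 0], [0, 0, 0, 0, 0, -0.015, 0], [0, 0, 0, 0, 0, -0.025, 0], [0, 0, 0, 0, 0, -0.025, 0], [0, 0, 0, 0.015, 0, -0.025, 0], [0, 0, 0, 0.02, 0, -0.01, 0], [0, 0, 0, 0.015, 0, 0, 0], [0, 0, 0, 0, 0, 0, 0], [0, 0, 0, 0, 0, 0, 0]]

```text
time: 22.83
eef_pos: [541.7, -272.5, 131.0]
ee_rot: [-2.47, -1.939, 0.001]
ft_force: [0.5, -0.5, 0.6]
width: -0.004
grip_force: 0.0
```

Run:
```python
from h import *
s=bot.read_state();print(s['time'],s['eef_pos'],s['ft_force'])
c=cams.calibration('wrist');im=cams.snapshot('wrist')[:,:,::-1].copy()
im=cv2.resize(im,None,fx=3,fy=3,interpolation=cv2.INTER_CUBIC)
def b(h,z0,z1,f):  # outline, hole at h, underside height at tail and at hole end
    return [jig(h-40+x,y,15+z0+(z1-z0)*(x+80)/160+8) for x,y in f]
for z1,col in ((0,(0,0,255)),(8,(0,255,0))):
  for f in [[(80,23),(80,-23),(-80,-23),(-80,23)],[(40+5*np.cos(t),5*np.sin(t)) for t in np.arange(0,6.3,.4)]]:
    cv2.polylines(im,[np.round((proj(b(2,0,z1,f),c)*3+1)*8).astype(np.int32)],True,col,1,shift=3)
q=proj([jig(2,0,23)],c)[0]*3;x,y=int(q[0]),int(q[1]);print(x,y)
cv2.imwrite('pics/w7.png',im[max(0,y-300):max(0,y-300)+600,x-300:x+300])
```

```text
22.8333 [ 541.66136271 -272.50660393  130.95150202] [ 0.47751362 -0.50948509  0.55072018]
848 311
```

View pics/w7.png

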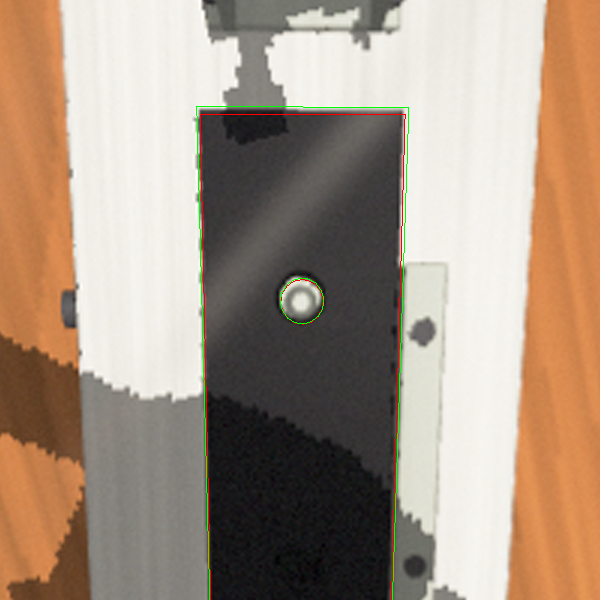

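The pin shows inside the hole at (301,300), and the plate outline fits the flat (red) model, so it is seated along the rail. Now the clamp: up and over to the +x side of the handle.

Run:
```python
from h import *
plan(jig(198,0,230),JA-90)
```

```text
turn [-0.11 -0.04  0.01] shift [271.9   0.4 -99.1] force [ 0.1 -0.7  0.8]
```

Emit:
apply_moves:
  commands:
    - [[0, 0, 0, 0, 0, -0.02, 0], [0, 0, 0, 0, 0, -0.03, 0], [0, 0, 0, 0, 0, -0.03, 0], [0, 0, 0, 0.01, 0, -0.019, 0], [0, 0, 0, 0.022, 0, 0, 0], [0, 0, 0, 0.03, 0, 0, 0], [0, 0, 0, 0.03, 0, 0, 0], [0, 0, 0, 0.03, 0, 0, 0], [0, 0, 0, 0.03, 0, 0, 0], [0, 0, 0, 0.03, 0, 0, 0], [0, 0, 0, 0.03, 0, 0, 0], [0, 0, 0, 0.03, 0, 0, 0], [0, 0, 0, 0.02, 0, 0, 0], [0, 0, 0, 0.01, 0, 0, 0], [0, 0, 0, 0, 0, 0, 0], [0, 0, 0, 0, 0, 0, 0]]

```text
time: 24.22
eef_pos: [606.8, -10.2, 230.4]
ee_rot: [-2.472, -1.937, 0.002]
ft_force: [0.7, -0.2, 0.6]
width: -0.0
grip_force: 0.0
```

Run:
```python
from h import *
s=bot.read_state();print(s['time'],s['eef_pos'])
plan(jig(198,0,97),JA-90)
```

```text
24.2167 [606.77349921 -10.245521   230.4494975 ]
turn [-0.06  0.03 -0.04] shift [  1.   -0.3 133.4] force [ 0.7 -0.2  0.6]
```

Emit:
apply_moves:
  commands:
    - [[0, 0, 0, 0, 0, 0.015, 0], [0, 0, 0, 0, 0, 0.025, 0], [0, 0, 0, 0, 0, 0.025, 0], [0, 0, 0, 0, 0, 0.025, 0], [0, 0, 0, 0, 0, 0.025, 0], [0, 0, 0, 0, 0, 0.018, 0], [0, 0, 0, -0.004, 0, 0, 0], [0, 0, 0, -0.004, 0, 0, 0], [0, 0, 0, -0.004, 0, 0, 0], [0, 0, 0, -0.004, 0, 0, 0], [0, 0, 0, -0.004, 0, 0, 0], [0, 0, 0, -0.004, 0, 0, 0], [0, 0, 0, -0.004, 0, 0, 0], [0, 0, 0, 0, 0, 0, 0]]

```text
time: 25.38
eef_pos: [600.2, -37.4, 98.7]
ee_rot: [2.472, 1.937, 0.0]
ft_force: [-0.8, 1.1, 0.1]
width: 0.003
grip_force: 0.0
```

Emit:
apply_moves:
  commands:
    - [[0, 0, 0, -0.004, 0, -0.0007, 0], [0, 0, 0, -0.004, 0, -0.0007, 0], [0, 0, 0, -0.004, 0, -0.0007, 0], [0, 0, 0, -0.004, 0, -0.0007, 0], [0, 0, 0, -0.004, 0, -0.0007, 0], [0, 0, 0, -0.004, 0, -0.0007, 0]]

```text
time: 25.88
eef_pos: [594.2, -60.3, 102.3]
ee_rot: [-2.473, -1.938, 0.001]
ft_force: [-0.6, 0.9, -0.2]
width: -0.004
grip_force: 0.0
```

```bash
cat > grip.py <<'E'
from h import *
s=bot.read_state();a=np.deg2rad(JA);p=s['eef_pos'][:2]-JO
print(round(s['time'],2),'tcp jig',np.round([p@[np.cos(a),np.sin(a)],p@[-np.sin(a),np.cos(a)],s['eef_pos'][2]],1),np.round(s['ft_force'],1))
for n in ('scene','top'):
    cams.snapshot(n);c=cams.calibration(n)
    print(n,'expect open',np.round(proj([jig(142,0,104)],c)[0]),'tip',np.round(proj([jig(167,0,120)],c)[0]),'closed',np.round(proj([jig(33,0,129)],c)[0]),'tcp',np.round(proj([s['eef_pos']],c)[0]))
    for q in ('clamp_grip','clamp_bar'):print(q,[(round(d['p'],2),np.round(np.array(d['position'])*[560,420]).tolist()) for d in cams.boxes_of(q,n)][:3])
E
python3 grip.py
python3 - <<'E'
from h import *
c=cams.calibration('top')
for n,z in (('pics/top0.png',104),):
    im=cv2.imread(n);a=np.deg2rad(JA)
    for y in (-20,-10,0,10,20):
        P=[jig(x,y,104) for x in range(110,190,8)];q=proj(P,c);print(y,[int(im[int(v[1]+.5),int(v[0]+.5)].mean()) for v in q])
E
```

```text
25.88 tcp jig [ 1.454e+02 -1.000e-01  1.023e+02] [-0.6  0.9 -0.2]
scene expect open [219. 185.] tip [221. 184.] closed [210. 160.] tcp [220. 186.]
clamp_grip [(0.43, [207.0, 181.0]), (0.36, [215.0, 201.0])]
clamp_bar []
top expect open [362. 183.] tip [352. 178.] closed [414. 192.] tcp [361. 182.]
clamp_grip []
clamp_bar []
-20 [233, 234, 236, 237, 241, 78, 187, 125, 123, 123]
-10 [233, 236, 242, 244, 217, 156, 66, 64, 121, 124]
0 [101, 25, 31, 34, 33, 30, 30, 27, 122, 130]
10 [104, 65, 82, 186, 237, 243, 193, 114, 121, 126]
20 [81, 130, 99, 167, 250, 250, 182, 127, 129, 129]
```

Emit:
apply_moves:
  commands:
    - [[0, 0, 0, -0.004, 0, -0.0008, 0], [0, 0, 0, -0.004, 0, -0.0008, 0], [0, 0, 0, -0.004, 0, -0.0008, 0], [0, 0, 0, -0.004, 0, -0.0008, 0], [0, 0, 0, -0.004, 0, -0.0008, 0], [0, 0, 0, -0.004, 0, -0.0008, 0]]

```text
time: 26.68
eef_pos: [588.6, -83.5, 107.2]
ee_rot: [-2.473, -1.938, 0.0]
ft_force: [0.4, -0.0, -0.2]
width: -0.003
grip_force: 0.0
```

```bash
python3 grip.py
python3 - <<'E'
from h import *
# is there a black grip on the -x side of the finger, in the scene view?
im=cams.snapshot('scene').astype(int);c=cams.calibration('scene');old=cv2.imread('pics/scene0.png').astype(int)[:,:,::-1]
for z in (100,115,130,145):
    q=proj([jig(x,0,z) for x in range(40,170,10)],c).round().astype(int);print(z,[int(im[v[1],v[0]].mean()) for v in q],[int(old[v[1],v[0]].mean()) for v in q])
E
```

```text
26.68 tcp jig [ 1.215e+02 -1.000e-01  1.072e+02] [ 0.4 -0.  -0.2]
scene expect open [219. 185.] tip [221. 184.] closed [210. 160.] tcp [218. 181.]
clamp_grip []
clamp_bar [(0.46, [216.0, 188.0])]
top expect open [362. 183.] tip [352. 178.] closed [414. 192.] tcp [372. 184.]
clamp_grip []
clamp_bar []
100 [47, 68, 30, 37, 61, 54, 82, 102, 206, 232, 236, 181, 198] [188, 199, 141, 112, 128, 121, 159, 220, 193, 96, 26, 38, 136]
115 [25, 26, 27, 28, 39, 71, 97, 90, 92, 82, 99, 239, 249] [140, 124, 120, 128, 116, 145, 201, 192, 228, 244, 246, 145, 33]
130 [32, 37, 25, 27, 26, 27, 36, 96, 93, 72, 73, 83, 117] [159, 137, 130, 119, 110, 109, 150, 219, 243, 247, 247, 247, 248]
145 [26, 28, 26, 26, 28, 25, 25, 26, 26, 42, 68, 91, 86] [63, 131, 185, 186, 151, 149, 127, 154, 167, 240, 247, 247, 247]
```

The grip has left its open place, so the push is working. Continuing.

Emit:
apply_moves:
  commands:
    - [[0, 0, 0, -0.004, 0, -0.0008, 0], [0, 0, 0, -0.004, 0, -0.0008, 0], [0, 0, 0, -0.004, 0, -0.0008, 0], [0, 0, 0, -0.004, 0, -0.0008, 0], [0, 0, 0, -0.004, 0, -0.0008, 0], [0, 0, 0, -0.004, 0, -0.0008, 0], [0, 0, 0, -0.004, 0, -0.0008, 0]]

```text
time: 27.62
eef_pos: [581.9, -110.7, 112.8]
ee_rot: [2.473, 1.938, -0.0]
ft_force: [-0.0, 0.6, -0.5]
width: 0.002
grip_force: 0.0
```

Emit:
apply_moves:
  commands:
    - [[0, 0, 0, -0.004, 0, -0.0008, 0], [0, 0, 0, -0.004, 0, -0.0008, 0], [0, 0, 0, -0.004, 0, -0.0008, 0], [0, 0, 0, -0.004, 0, -0.0008, 0], [0, 0, 0, -0.004, 0, -0.0008, 0]]

```text
time: 28.03
eef_pos: [577.2, -130.0, 116.8]
ee_rot: [2.472, 1.938, 0.0]
ft_force: [-0.7, -0.4, 0.0]
width: 0.002
grip_force: 0.0
```

Emit:
apply_moves:
  commands:
    - [[0, 0, 0, -0.003, 0, 0, 0], [0, 0, 0, -0.003, 0, 0, 0], [0, 0, 0, -0.003, 0, 0, 0]]

```text
time: 28.28
eef_pos: [575.0, -138.6, 116.7]
ee_rot: [-2.472, -1.938, 0.0]
ft_force: [-0.1, 0.0, 0.5]
width: 0.002
grip_force: 0.0
```

```bash
python3 grip.py
python3 - <<'E'
from h import *
im=cams.snapshot('scene').astype(int);c=cams.calibration('scene')
for y in (-30,-15,0,15,30):
  for z in (100,130,):
    q=proj([jig(x,y,z) for x in range(0,170,10)],c).round().astype(int);print(y,z,[int(im[v[1],v[0]].mean()) for v in q])
# coarse character map of the clamp region
g=cv2.cvtColor(im.astype(np.uint8),cv2.COLOR_RGB2GRAY)[130:225,180:250]
for r in g[::2]:print(''.join(' .:-=+*#%@'[9-int(v)*10//256] for v in r))
E
```

```text
28.28 tcp jig [ 6.480e+01 -1.000e-01  1.167e+02] [-0.1  0.   0.5]
scene expect open [219. 185.] tip [221. 184.] closed [210. 160.] tcp [213. 169.]
clamp_grip [(0.49, [216.0, 188.0])]
clamp_bar [(0.66, [212.0, 179.0]), (0.36, [274.0, 286.0])]
top expect open [362. 183.] tip [352. 178.] closed [414. 192.] tcp [398. 190.]
clamp_grip []
clamp_bar [(0.63, [263.0, 165.0])]
-30 100 [150, 152, 177, 231, 146, 28, 24, 22, 25, 27, 28, 26, 28, 26, 31, 66, 76]
-30 130 [155, 154, 155, 156, 149, 141, 114, 66, 92, 51, 50, 36, 74, 82, 58, 55, 42]
-15 100 [33, 36, 38, 125, 157, 143, 179, 106, 104, 104, 105, 108, 101, 99, 109, 110, 103]
-15 130 [27, 83, 137, 149, 147, 134, 111, 91, 99, 52, 51, 54, 76, 72, 71, 93, 141]
0 100 [41, 44, 40, 71, 86, 98, 191, 177, 207, 184, 228, 245, 243, 227, 121, 105, 114]
0 130 [26, 26, 27, 57, 89, 80, 92, 77, 78, 77, 159, 247, 249, 249, 249, 250, 250]
15 100 [76, 77, 94, 116, 244, 249, 249, 249, 249, 249, 249, 249, 249, 247, 173, 138, 137]
15 130 [24, 26, 53, 79, 58, 66, 67, 103, 142, 166, 191, 196, 175, 176, 159, 159, 160]
30 100 [138, 139, 147, 146, 149, 151, 153, 151,
[... 2844 characters left out ...]
---------:           .-=====++++++++**+=----:..  .=**********
-------------------:           .--:............            .-+++++++++
--------------------.             ....                 .-:   :--------
--------------------:.                                  ....:---------
---------------------.                          ..::::----------------
----------------------.  .--.        ..::::---==-=======--------------
----------------------:.  ..:::-----=========-------------------------
--------------------------==========-===------------------------------
---------------------------==-----------------------------------------
----------------------------------------------------------------------
```

Emit:
apply_moves:
  commands:
    - [[0, 0, 0, -0.003, 0, 0, 0], [0, 0, 0, -0.003, 0, 0, 0], [0, 0, 0, 0, 0, 0, 0]]

```text
time: 28.88
eef_pos: [573.6, -144.8, 116.8]
ee_rot: [2.473, 1.937, -0.0]
ft_force: [0.3, 0.5, 0.3]
width: -0.002
grip_force: 0.0
```

Emit:
apply_moves:
  commands:
    - [[0, 0, 0, -0.002, 0, 0, 0], [0, 0, 0, -0.002, 0, 0, 0], [0, 0, 0, 0, 0, 0, 0]]

```text
time: 29.13
eef_pos: [572.7, -148.0, 116.7]
ee_rot: [-2.472, -1.937, -0.001]
ft_force: [0.6, 1.8, 0.4]
width: -0.002
grip_force: 1.1
```

Emit:
apply_moves:
  commands:
    - [[0, 0, 0, -0.002, 0, 0, 0], [0, 0, 0, -0.001, 0, 0, 0], [0, 0, 0, 0, 0, 0, 0]]

```text
time: 29.38
eef_pos: [572.3, -149.3, 116.5]
ee_rot: [-2.471, -1.937, -0.004]
ft_force: [3.8, 9.9, -0.7]
width: 0.0
grip_force: 4.7
```

Emit:
apply_moves:
  commands:
    - [[0, 0, 0, -0.001, 0, 0, 0], [0, 0, 0, -0.001, 0, 0, 0], [0, 0, 0, 0, 0, 0, 0]]

```text
time: 29.63
eef_pos: [572.1, -150.2, 116.3]
ee_rot: [-2.469, -1.936, -0.006]
ft_force: [5.3, 14.3, -1.2]
width: 0.001
grip_force: 7.3
```

```bash
python3 grip.py
```

```text
29.63 tcp jig [ 52.8   0.  116.3] [ 5.3 14.3 -1.2]
scene expect open [219. 185.] tip [221. 184.] closed [210. 160.] tcp [212. 167.]
clamp_grip [(0.62, [420.0, 286.0])]
clamp_bar [(0.61, [211.0, 183.0])]
top expect open [362. 183.] tip [352. 178.] closed [414. 192.] tcp [404. 191.]
clamp_grip [(0.63, [263.0, 167.0])]
clamp_bar []
```

Emit:
apply_moves:
  commands:
    - [[0, 0, 0, -0.001, 0, 0, 0], [0, 0, 0, -0.001, 0, 0, 0], [0, 0, 0, 0, 0, 0, 0]]

```text
time: 30.18
eef_pos: [571.8, -151.0, 116.2]
ee_rot: [-2.468, -1.936, -0.008]
ft_force: [7.0, 20.5, -2.3]
width: -0.001
grip_force: 9.9
```

Emit:
apply_moves:
  commands:
    - [[0, 0, 0, -0.001, 0, 0, 0], [0, 0, 0, 0, 0, 0, 0], [0, 0, 0, 0, 0, 0, 0]]

```text
time: 30.43
eef_pos: [571.7, -151.3, 116.2]
ee_rot: [-2.467, -1.936, -0.009]
ft_force: [8.2, 23.6, -2.3]
width: 0.003
grip_force: 11.1
```

Emit:
apply_moves:
  commands:
    - [[0, 0, 0, 0.008, 0, 0, 0], [0, 0, 0, 0.015, 0, 0, 0], [0, 0, 0, 0.02, 0, -0.01, 0], [0, 0, 0, 0.02, 0, -0.02, 0], [0, 0, 0, 0.025, 0, -0.02, 0], [0, 0, 0, 0.025, 0, -0.02, 0], [0, 0, 0, 0.025, 0, -0.02, 0], [0, 0, 0, 0.02, 0, 0, 0], [0, 0, 0, 0, 0, 0, 0], [0, 0, 0, 0, 0, 0, 0]]

```text
time: 31.27
eef_pos: [608.5, -2.0, 206.6]
ee_rot: [2.471, 1.94, -0.001]
ft_force: [-0.4, 0.6, -0.6]
width: -0.002
grip_force: 0.0
```

```bash
python3 grip.py
python3 - <<'E'
from h import *
a=np.deg2rad(JA);c=cams.calibration('top');im=cams.snapshot('top');cs=cams.calibration('scene');sc=cams.snapshot('scene')
cv2.imwrite('pics/topc.png',im[:,:,::-1]);cv2.imwrite('pics/scenec.png',sc[:,:,::-1])
def amap(im,c,f,us,vs):
    P=[[f(u,v) for u in us] for v in vs];m=proj(np.array(P),c).reshape(len(vs),len(us),2).astype(np.float32)
    g=cv2.remap(cv2.cvtColor(im,cv2.COLOR_RGB2GRAY),m[...,0],m[...,1],cv2.INTER_LINEAR)
    for v,r in zip(vs,g):print('%4d '%v+''.join(' .:-=+*#%@'[9-int(t)*10//256] for t in r))
print('top, jig plane z=129, cols x -60..150 step 3, rows y');amap(im,c,lambda x,y:jig(x,y,129),range(-60,151,3),range(-40,41,5))
print('scene, plane y=0, cols x -60..150, rows z');amap(sc,cs,lambda x,z:jig(x,0,z),range(-60,151,3),range(175,14,-6))
q=proj([jig(33,0,129),jig(33,0,159),jig(33,0,100),jig(0,0,30)],cs);print(q.round())
g=cv2.cvtColor(sc,cv2.COLOR_RGB2GRAY)[140:222:2,180:250]
for i,r in enumerate(g):print('%3d '%(140+2*i)+''.join(' .:-=+*#%@'[9-int(v)*10//256] for v in r))
E
```

```text
31.27 tcp jig [205.4   0.  206.6] [-0.4  0.6 -0.6]
scene expect open [219. 185.] tip [221. 184.] closed [210. 160.] tcp [222. 161.]
clamp_grip [(0.67, [204.0, 178.0]), (0.62, [208.0, 176.0]), (0.51, [211.0, 165.0])]
clamp_bar [(0.59, [209.0, 177.0])]
top expect open [362. 183.] tip [352. 178.] closed [414. 192.] tcp [340. 164.]
clamp_grip [(0.69, [412.0, 193.0])]
clamp_bar [(0.62, [415.0, 198.0])]
top, jig plane z=129, cols x -60..150 step 3, rows y
 -40 ==========================================+-:::::::-+------------------
 -35 ===========================================-::::::::+---::::::::::::---
 -30 ===========================================-:::::::-=------:::::::::---
 -25 +++++++++==============+===================::::::::=+---------:-:------
 -20 .. .. .. .  .  .  .  . ..    .  .  .  .  . ::::::::=*=-----------------
 -15                            -:.            .::::::::=*==------------::::
 -10                          :#@%%#-.          ::::::::=*====---------:::::
  -5 :.::.::.::.::.::.:.::.::.*%%%%@@%*-.      .::::::::+*+===--------:-:---
   0 :::::::.:+:::::::::::.::.
[... 5211 characters left out ...]
.           :------------
204 -----------------:.            :===-::---:---:           .------------
206 ------------------:            .:=-.........-==:. .:-----==-----------
208 -------------------:            --:......:-=++=================--====+
210 --------------------.             .....:-=============+***+=+******##*
212 --------------------:.                :======================+*####**+
214 ---------------------.                 .:-===================+**####**
216 ----------------------.  .--.        ..:--===============+++******#*#*
218 ----------------------:.  ..:::-----=========+++++********************
220 --------------------------=========--===-=+***********************#***
```

```bash
python3 top.py
python3 - <<'E'
from h import *
c=cams.calibration('top');im=cv2.cvtColor(cv2.imread('pics/topc.png'),cv2.COLOR_BGR2GRAY);a=np.deg2rad(JA)
# plate's long +y edge at several x, expected y = +23 (z=23)
for x in (-110,-90,-70,-50,-30,-10,10):
    ys=np.arange(12,35,.5);q=proj([jig(x,y,23) for y in ys],c).astype(np.float32).reshape(-1,1,2);g=cv2.remap(im,q[...,0],q[...,1],1).ravel().astype(int);print(x,ys[np.argmax(np.abs(np.diff(g)))],end=' ; ')
o=cv2.cvtColor(cv2.imread('pics/top0.png'),cv2.COLOR_BGR2GRAY)
# grip's blob against the model
b=(im<50).astype(np.uint8);n,l,st,ce=cv2.connectedComponentsWithStats(b[170:205,395:430]);print('\nmodel tip/mid',proj([jig(33,0,159),jig(33,0,129)],c).round(1).tolist(),[(k[:5].tolist(),m.round(1).tolist()) for k,m in zip(st[1:],ce[1:]+[395,170]) if k[4]>20])
E
```

```text
bright in hole at jig -9.234700750590074 -5.872581832532654 area mm2 193.6875
y -15 dark up to x 35.0
y 12 dark up to x 44.25
y 18 dark up to x 43.5
-110 24.5 ; -90 24.5 ; -70 26.0 ; -50 25.0 ; -30 25.0 ; -10 25.5 ; 10 25.0 ; 
model tip/mid [[418.0, 189.3], [414.2, 192.2]] [([9, 18, 26, 14, 163], [415.8, 194.0]), ([2, 31, 16, 4, 47], [403.7, 202.9])]
```

```bash
python3 -c "
from cell import bot
print(bot.sign_off())"
```

```text
the job is handed in; nothing more can be done
None
```

The bracket lies flat on the jig with its hole over the pin and its long edge along the rail. I swung the clamp handle to its stop and handed the job in at about 31 s. I checked the closed clamp from camera measurements, not a viewed picture, since the 10 views were used up.

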